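Jack up the hinged arm and hold it

ROBOT

A 7-joint arm with a two-finger parallel gripper is mounted at the origin on a cart in front of the work surface, level with it; the furniture and walls round the work are solid. World frame = base frame: x ahead of the robot, y to its left, z up, the work surface at z = 0. Lengths are in mm, angles in rad, forces in N, time in s.
With the tool pointing down it reaches from about 400 to 875 mm from the base axis. Payload 4.4 kg.
Tool frame: the origin (TCP) lies on the centre line of the jaws, within the pads' length; the fingertips stand 11 mm ahead of it and the grasp point (between the pads) lies 8 mm behind it (ctrl.tips_ahead is the distance from the TCP to the fingertips, in mm); z points along the fingers, y is the line along which they close (so a half turn about z gives the same grasp; the last joint's range is limited). The gripper opens to 85 mm and grips with 20 to 120 N. Pads are 22 mm wide; open, the fingers measure 114 mm over their backs; the gripper's body (76 mm by 85 mm) begins 54 mm behind the grasp point. The pads swing forward as they close: fully open they stand 13 mm farther back than shut.
Start: joints at [1.127, 0.628, 0.038, 1.517, -0.027, 0.996, -0.02], TCP at [239.797, -604.165, 242.313] pointing down, gripper open.
Joint ranges: [-3.06, 3.06], [-0.37, 2.12], [-1.25, 1.32], [0.18, 2.47], [-1.1, 4.24], [0.23, 1.98], [-2.94, 2.94]. Speed limits (rad/s): [2.57, 2.57, 3.14, 3.14, 3.14, 3.14, 3.14].

INTERFACE

Orientations are given as [roll, pitch, yaw] about the fixed x, y, z axes, in that order (R = Rz(yaw) Ry(pitch) Rx(roll)).
In Python, from cell import ctrl, eyes, job gives the robot as it stands. The module is installed in compiled form; this text tells all that it offers.
- The arm moves only by the tool carry_out, never from a script. Its argument "moves" is a list of rows, each an object of numbers: "tx", "ty", "tz": the shift along the tool's x, y, z as a fraction of full scale; "twist": the turn about the tool's z as a fraction of full scale; "fingers": the opening, from 0 (shut) to 1 (fully open). In form: [{"tx": .., "ty": .., "tz": .., "twist": .., "fingers": ..}, ...]. A call has 1 to 12 rows; each row shifts and turns the commanded pose from where the row before left it, along the tool's axes as they then stand; what a row does not reach is not made up. Full scale, the value 1, is 0.3 m for a shift and pi rad for a turn. A row lasts 1/8 s, in which the tool goes at most 62.5 mm and 10.7 degrees, less where a joint would pass 70% of its speed; a pose out of reach is approached as far as the arm can. A call with a number of a shift or a turn outside -1 to 1 is refused whole. A call with a gripper value outside its range is refused whole. The fingers move at their own pace and stop on an object; the grip force is fixed at half the most. Time passes only in rows, so rows that do not move let the fingers close. It gives the time, the measured TCP pose, the force, the opening and the grip force at its end, in the units of the state.
- ctrl.read_state(): the state, without advancing time (a new reading comes with each control period).
- eyes.get_image(name): name is "side" or "top"; returns a dict with "color" (384x512x3 uint8, blue, green, red), "fovy" (degrees; the focal length in pixels is half the picture's height over the tangent of half this angle, whatever the lens; pixels are square), "cx", "cy" (the principal point, pixels), "k1" (the pictures are not rectified: a ray, as slopes to the right and down, at radius r is drawn at 1 + k1 r^2 times it, then the intrinsics apply), "world_from_camera" (4x4, takes a point from camera to world coordinates). Camera axes: x right, y up, looking along -z (the intrinsics and any distortion apply to the point x, -y, -z); pixel columns grow to the right and rows downward; lengths in mm; the calibration is good to about 2 mm. A picture is of the moment at which its call begins. There is no depth.
- job.finish_job(): hands the job in; it is judged then, once.
The state is a dict: "clock": time; "qpos": joint angles; "qd": joint speeds; "tau": joint torques, N m; "eef_pos": TCP position; "tool_rot": TCP orientation; "force": force on the tool from outside, world axes, zero at the start; "torque": the same for the moment, N m; "width": finger opening in mm; "gripper_force": force on a finger pad.
Only numpy, scipy, OpenCV 4.12 (cv2) and the standard library are available. Lean on these libraries where they do the work, as an engineer would, in place of code of your own. Each camera call takes 0.05 s, during which the arm holds its last target. There are 200 camera calls.

TASK

Lift the small blue lever jack over the tube into the front bay of the welded frame and stand it flat on the bench there, with its saddle centred under the yellow lift pad of the hinged arm and its handle still up. Then press the red cross bar of the handle all the way down, so that the jack alone raises the arm off its rest, and finish holding the handle down there: do not let go. Do not push the arm up with the gripper, and leave the loose tools on the bench where they lie.

Things in the scene. Friction and masses are not known exactly. Their poses are not given: they have to be found in the camera images.
- jack: Blue lever jack, 0.75 kg, loose. Origin: underside, below the carrying rib; x from the rib to the saddle, z up. Base x = -121 to +114, y = +-35 mm, 10 mm thick. Column and round saddle at x = +85. Upright rib at the balance point: 36 mm long in x, 24 wide in y, top z = 111, free beside it above z = 27 but for handle cheeks at x = -42 to -18 up to z = 67. Handle pivot x = -30, z = 55, handle toward -x
- jack_grip (a point): Point to grip the jack: in the carrying rib at jack x = y = 0, 88 mm above the jack's underside, 23 mm below the rib's top. Axes as jack. The rib is 24 mm wide along y.
- saddle_top (a point): Centre of the saddle's flat black top (44 mm disc), 85 mm from the rib along the jack's +x, 75 mm above the underside with the handle up. It rises straight up 45 mm as the handle is pressed from up to fully down.
- jack_handle (a joint): Pump handle angle in rad: 0 = up (29 degrees above level), 0.5 = level, fully down at its stop; a spring lifts it when let go. Red cross bar (18 mm thick, 62 long along the jack's y) at its end, 125 mm from the pivot: centre at jack x = -140, z = 115 mm when up, x = -155, z = 55 when down. Press the bar from above: about 3 N at first, 7 to 11 N with the arm's load.
- lift_pad (a point): Centre of the flat underside of the yellow lift pad (44 x 44 x 10 mm) under the free end of the hinged arm, 95 mm above the bench at rest, 120 mm fully jacked up. x points along the arm from free end to hinge. The arm's top is 130 mm above the bench, its free end 25 mm from the pad's centre on the -x side; the space below the pad is free.
- fixture: Grey stand that carries the arm, fixed: a plate lying across the two far tubes of the welded frame with a rest post and a hinge bracket. Origin: underside of the plate at its near end, x toward the hinge. Lift pad at x = -70 mm, hinge pin at x = +180 mm. The arm is a 25 mm square steel tube.
- work_frame: Welded rectangular frame of 25 mm square tube lying on the bench, fixed, 25 mm high. Origin: its centre, x along its 630 mm sides, y along its 420 mm sides, z up. A cross tube at x = +75 mm divides it; the front bay inside it spans x = -290 to +62 mm, y = -185 to +185 mm, and the bench is its floor.
- offcut: Loose grey square tube offcut, 25 x 85 x 25 mm; bystander. Origin at the centre of its underside.
- tape: Loose yellow tape measure, 35 x 82 x 65 mm; bystander. Origin at its underside.
- bolt: Loose steel bolt, 22 x 69 x 19 mm, in the front bay near its right side; bystander. Origin at its underside.
- nut: Loose steel nut, 19 x 22 x 11 mm, in the front bay near its right side; bystander. Origin at its underside.
- cutters: Loose red-handled pliers, 58 x 189 x 14 mm; bystander. Origin at their underside.

How it is judged:
By the outcome, as a careful person would: the job done as asked, in the order asked, and still so for the second after the job is handed in, while the arm keeps its last pose, push and grip.
It also fails if it takes over 54 s, if anything falls off the work surface, if the arm or the gripper's body presses on something with over 40 N, if the wrist force passes 120 N, or if a joint passes its speed limit or range.

## Working session

There is one attempt and no reset: what is moved stays moved. The work goes in short steps, Python scripts to look and compute and a tool call to move; the robot and the scene stay as the last step left them, time stands still between calls to the robot, and variables do not carry over. Pictures are saved under pics/ and viewed, at most 10 in all, crops included, and the job is handed in when it is done.

Besides the shell and the picture viewer there is one more tool, called after "Request:" by a JSON object that holds its "method" and its "body", one argument or row to a line. carry_out: Moves the arm, as the interface text tells. Its arguments: {"type":"object","properties":{"moves":{"type":"array","items":{"type":"object","properties":{"tx":{"type":"number","minimum":-1,"maximum":1},"ty":{"type":"number","minimum":-1,"maximum":1},"tz":{"type":"number","minimum":-1,"maximum":1},"twist":{"type":"number","minimum":-1,"maximum":1},"fingers":{"type":"number"}}}}},"required":["moves"]}

```bash
mkdir -p pics; cat > h.py <<'E'
import numpy as np, cv2
from cell import ctrl, eyes, job
def snap(name, fn=None):
    d=eyes.get_image(name)
    if fn: cv2.imwrite('pics/'+fn,d['color'])
    return d
def K(d):
    h,w=d['color'].shape[:2]; f=h/2/np.tan(np.radians(d['fovy'])/2)
    return np.array([[f,0,d['cx']],[0,f,d['cy']],[0,0,1.]]),np.array([d['k1'],0,0,0,0.])
def ray(d,px):
    k,c=K(d); p=cv2.undistortPoints(np.array(px,float).reshape(-1,1,2),k,c).reshape(-1,2)
    T=np.array(d['world_from_camera']); v=np.c_[p[:,0],-p[:,1],-np.ones(len(p))]@T[:3,:3].T
    return T[:3,3],v
def onz(d,px,z):
    o,v=ray(d,px); return o+v*((z-o[2])/v[:,2])[:,None]
def proj(d,P):
    k,c=K(d); T=np.linalg.inv(np.array(d['world_from_camera'])); q=np.atleast_2d(P)@T[:3,:3].T+T[:3,3]
    q=q*[1,-1,-1]; return cv2.projectPoints(q.reshape(-1,1,3),np.zeros(3),np.zeros(3),k,c)[0].reshape(-1,2)
def st():
    s=ctrl.read_state(); print({k:np.round(s[k],3).tolist() for k in ('clock','qpos','eef_pos','tool_rot','force','width','gripper_force')}); return s
E
python3 - <<'E'
from h import *
a=snap('top','top0.png');b=snap('side','side0.png')
for d in(a,b): print(d['fovy'],d['cx'],d['cy'],d['k1'],np.round(d['world_from_camera'],3).tolist())
st(); print(ctrl.tips_ahead)
E
```

```text
52.189292402062165 252.2421379117801 197.42310157877301 -0.06327139442511566 [[-0.029, 0.997, -0.074, 481.353], [-0.999, -0.03, -0.013, -139.741], [-0.015, 0.074, 0.997, 1259.971], [0.0, 0.0, 0.0, 1.0]]
48.22606254197082 257.38011821543256 195.76950052175428 -0.09678899769399939 [[0.954, 0.156, -0.254, 304.564], [-0.298, 0.528, -0.795, -1030.35], [0.01, 0.835, 0.551, 721.251], [0.0, 0.0, 0.0, 1.0]]
{'clock': 0.1, 'qpos': [1.127, 0.629, 0.038, 1.518, -0.027, 0.996, -0.02], 'eef_pos': [239.59, -603.646, 241.461], 'tool_rot': [-3.14, 0.0, 0.378], 'force': [-0.093, 0.389, 0.555], 'width': 85.527, 'gripper_force': 0.0}
11.0
```

View pics/top0.png

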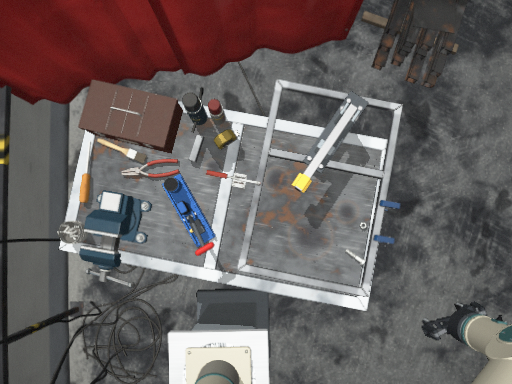

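View pics/side0.png

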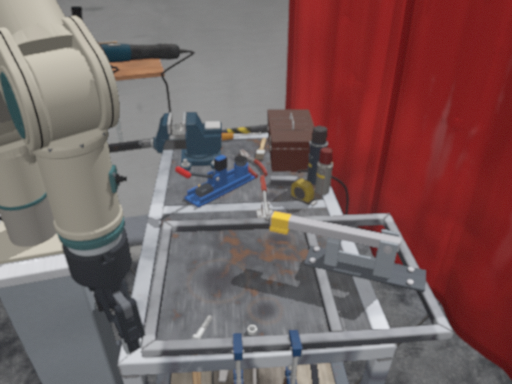

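Top view: the jack is at the left, with its saddle near (172,185) and red bar near (205,249). The yellow pad is near (302,183), with the arm running to (360,98). Side view: the yellow arm end is near (279,223) and the jack near (220,185). I'll enlarge both areas.

```bash
python3 - <<'E'
from h import *
a=cv2.imread('pics/top0.png');b=cv2.imread('pics/side0.png')
c=np.hstack([cv2.resize(a[160:270,150:230],None,fx=5,fy=5,interpolation=2),cv2.resize(a[90:200,290:370],None,fx=5,fy=5,interpolation=2)])
d=np.hstack([cv2.resize(b[140:215,175:270],None,fx=4,fy=4,interpolation=2),cv2.resize(b[200:275,255:360],None,fx=4,fy=4,interpolation=2)])
cv2.imwrite('pics/c1.png',c);cv2.imwrite('pics/c2.png',d);print(c.shape,d.shape)
for n,im in(('top',a),('side',b)):
    h=cv2.cvtColor(im,cv2.COLOR_BGR2HSV)
    for col,lo,hi in(('yel',(20,150,120),(32,255,255)),('red',(0,180,120),(6,255,255)),('blue',(105,150,60),(120,255,255))):
        m=cv2.inRange(h,lo,hi);nn,_,s,ce=cv2.connectedComponentsWithStats(m)
        print(n,col,[(s[i].tolist(),np.round(ce[i],1).tolist()) for i in range(1,nn) if s[i][4]>25 and s[i][1]>90])
E
```

```text
(550, 800, 3) (300, 800, 3)
top yel [([0, 141, 5, 9, 40], [1.8, 144.6]), ([302, 179, 9, 14, 47], [306.1, 185.6])]
top red [([196, 243, 17, 12, 73], [204.1, 248.5])]
top blue [([164, 174, 50, 72, 995], [188.4, 208.5])]
side yel [([270, 212, 19, 22, 296], [279.5, 222.6])]
side red [([472, 261, 20, 36, 330], [482.4, 280.0])]
side blue [([210, 167, 40, 29, 224], [230.8, 180.9]), ([186, 193, 21, 13, 72], [194.1, 199.4]), ([294, 350, 6, 5, 30], [296.5, 352.0])]
```

View pics/c1.png

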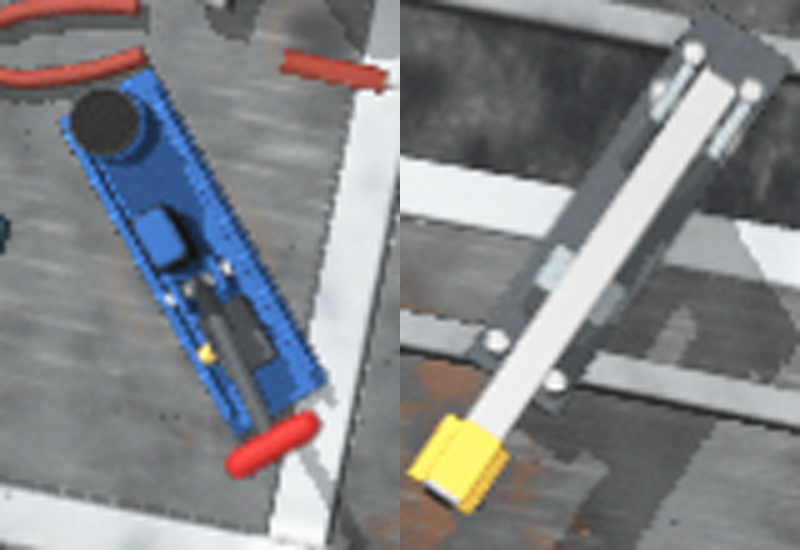

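View pics/c2.png

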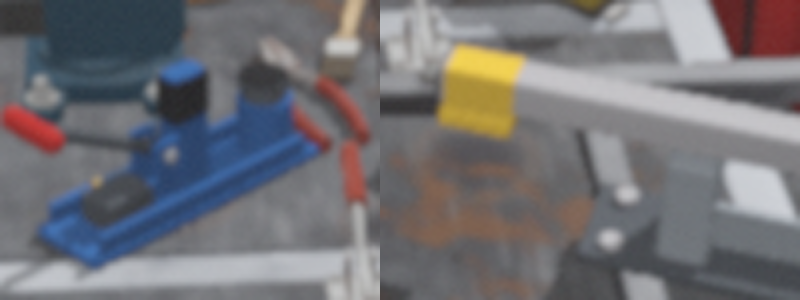

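The left crop shows the saddle disc centred at full-image (171,184.6), the rib top at (182.8,207.2) and the bar at (204.4,249.2). The right crop shows the yellow pad centred at (301.5,183), with the arm axis running (298,188.4)→(353,108). In the side crop the pad's collar encloses the arm end.

```bash
python3 - <<'E'
from h import *
a=snap('top');b=snap('side')
s=onz(a,[[171,184.6]],75)[0];r=onz(a,[[182.8,207.2]],111)[0];g=onz(a,[[204.4,249.2]],115)[0]
print('saddle',s,'rib',r,'bar',g,'d',np.linalg.norm((s-r)[:2]),np.linalg.norm((g-r)[:2]))
for p,q in((s,r),(r,g),(s,g)): print('yaw',np.degrees(np.arctan2(*(p-q)[1::-1])))
# side check: rib top front of side crop (182,72)->
print('side rib',onz(b,[[175+182/4,140+70/4]],111),'saddle',onz(b,[[175+262/4,140+75/4]],75),'bar',onz(b,[[175+33/4,140+128/4]],115))
e=onz(a,[[298,188.4],[353,108]],130);print('arm',e,np.degrees(np.arctan2(*(e[1]-e[0])[1::-1])))
P=[290+0,90];c=np.array([[440,415],[508,455],[465,515],[410,475]],float);c=np.c_[290+(c[:,0]-400)/5,90+c[:,1]/5]
q=onz(a,c,105);print('pad',q,q.mean(0))
# side: bottom edge of collar ; crop2 px (437,122)-(513,138) z95
sc=lambda x,y:[255+(x-380)/4,200+y/4]
print('side pad bottom near edge',onz(b,[sc(437,122),sc(513,138)],95),'armtop',onz(b,[sc(455,45),sc(525,55)],130))
print('frame',onz(a,[[278,82],[402,105],[368,308],[235,270],[268,165],[248,268],[383,180],[360,293]],25))
E
python3 - <<'E'
import sys;sys.path.insert(0,'.')
import cv2
a=cv2.imread('pics/top0.png');cv2.imwrite('pics/c3.png',cv2.resize(a[150:310,210:410],None,fx=3.7,fy=3.7,interpolation=2))
E
```

```text
saddle [616.36384776 122.4578582   75.        ] rib [544.19531348  80.33895496 111.        ] bar [419.69929256  18.47317829 115.        ] d 83.56015407934932 139.0202630931288
yaw 30.268633114659572
yaw 26.42414856765577
yaw 27.867259309901893
side rib [[542.48294869  80.65055309 111.        ]] saddle [[615.01344666 120.31488971  75.        ]] bar [[421.2049405   19.81829358 115.        ]]
arm [[ 587.69238316 -258.46015212  130.        ]
 [ 821.11942601 -430.32947208  130.        ]] -36.36373657148604
pad [[ 635.90566872 -262.84062131  105.        ]
 [ 610.83670545 -302.20156478  105.        ]
 [ 575.95805095 -275.33924714  105.        ]
 [ 600.67954735 -243.72359916  105.        ]] [ 605.84499312 -271.0262581   105.        ]
side pad bottom near edge [[ 576.070482   -276.1154142    95.        ]
 [ 613.80328759 -303.24519286   95.        ]] armtop [[ 594.85303747 -251.13993499  130.        ]
 [ 631.12486686 -272.54597609  130.        ]]
frame [[ 946.32494779 -218.48686002   25.        ]
 [ 858.86313079 -617.74954871   25.        ]
 [ 217.33858434 -474.37860457   25.        ]
 [ 347.57080624  -63.55804783   25.        ]
 [ 675.1201003  -177.08947635   25.        ]
 [ 352.69117369 -104.36665587   25.        ]
 [ 616.31470078 -540.91581797   25.        ]
 [ 264.5888071  -451.16954567   25.        ]]
```

View pics/c3.png

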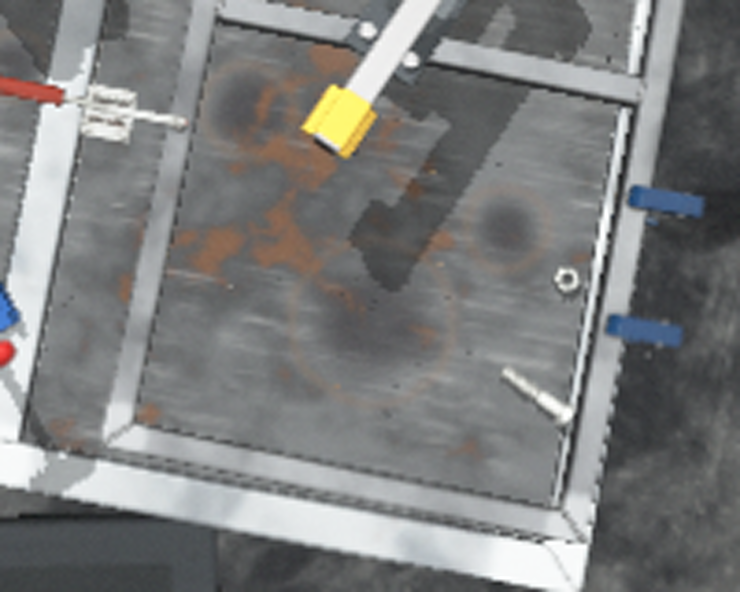

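The pad comes out near (607,-272) with arm yaw -36°, and the two views agree. The crop gives the bay's inner corners at (135,425), (555,507), (632,105) and (215,20). The nut and bolt lie at its right side, clear of the jack. Next I'll check the fit against yaw.

```bash
python3 - <<'E'
from h import *
a=snap('top')
c=np.array([[135,425],[555,507],[632,105],[215,20]],float)/3.7+[210,150]
q=onz(a,c,25)[:,:2]; print(q.round(1).tolist(),[np.linalg.norm(q[i]-q[i-1]).round(1) for i in range(4)])
pad=np.array([607.5,-272.5])
for yaw in(-36,-28,-20,-12,-5):
  for off in(0,70):
    t=np.radians(yaw);R=np.array([[np.cos(t),-np.sin(t)],[np.sin(t),np.cos(t)]])
    o=pad-R@[85+off,0]
    P=np.array([[-121,35],[-121,-35],[114,35],[114,-35]])@R.T+o
    m=[]
    for i in range(4):
        e=q[(i+1)%4]-q[i]; n=np.array([-e[1],e[0]])/np.linalg.norm(e); d=(P-q[i])@n; 
        if d.mean()<0:d=-d
        m.append(d.min().round(0))
    print(yaw,off,'rib',o.round(1),'clear near,right,far,left',m)
E
```

```text
[[362.6, -99.9], [283.1, -451.9], [621.7, -534.2], [706.0, -178.4]] [np.float64(352.3), np.float64(360.9), np.float64(348.5), np.float64(365.6)]
-36 0 rib [ 538.7 -222.5] clear near,right,far,left [np.float64(74.0), np.float64(208.0), np.float64(34.0), np.float64(1.0)]
-36 70 rib [ 482.1 -181.4] clear near,right,far,left [np.float64(10.0), np.float64(234.0), np.float64(98.0), np.float64(-27.0)]
-28 0 rib [ 532.4 -232.6] clear near,right,far,left [np.float64(69.0), np.float64(210.0), np.float64(37.0), np.float64(26.0)]
-28 70 rib [ 470.6 -199.7] clear near,right,far,left [np.float64(1.0), np.float64(227.0), np.float64(105.0), np.float64(8.0)]
-20 0 rib [ 527.6 -243.4] clear near,right,far,left [np.float64(68.0), np.float64(213.0), np.float64(41.0), np.float64(53.0)]
-20 70 rib [ 461.8 -219.5] clear near,right,far,left [np.float64(-1.0), np.float64(221.0), np.float64(111.0), np.float64(45.0)]
-12 0 rib [ 524.4 -254.8] clear near,right,far,left [np.float64(71.0), np.float64(210.0), np.float64(44.0), np.float64(78.0)]
-12 70 rib [ 455.9 -240.3] clear near,right,far,left [np.float64(1.0), np.float64(208.0), np.float64(114.0), np.float64(79.0)]
-5 0 rib [ 522.8 -265.1] clear near,right,far,left [np.float64(68.0), np.float64(185.0), np.float64(40.0), np.float64(75.0)]
-5 70 rib [ 453.1 -259. ] clear near,right,far,left [np.float64(-1.0), np.float64(175.0), np.float64(110.0), np.float64(85.0)]
```

Request:
{"method": "carry_out", "body": {
  "moves": [
    {"tz": -0.2, "twist": -0.035, "fingers": 1},
    {"tz": -0.1, "fingers": 1}
  ]
}}

```text
validation failed for argument at $.mo...
```

Request:
{"method": "carry_out", "body": {
  "moves": [
    {"tx": 0, "ty": 0, "tz": -0.03, "twist": -0.035, "fingers": 1.0},
    {"tx": 0.14, "ty": -0.11, "tz": 0, "twist": 0, "fingers": 1.0},
    {"tx": 0.14, "ty": -0.11, "tz": 0, "twist": 0, "fingers": 1.0},
    {"tx": 0.14, "ty": -0.11, "tz": 0, "twist": 0, "fingers": 1.0},
    {"tx": 0.14, "ty": -0.11, "tz": 0, "twist": 0, "fingers": 1.0},
    {"tx": 0.14, "ty": -0.11, "tz": 0, "twist": 0, "fingers": 1.0},
    {"tx": 0.14, "ty": -0.11, "tz": 0, "twist": 0, "fingers": 1.0},
    {"tx": 0.14, "ty": -0.11, "tz": 0, "twist": 0, "fingers": 1.0},
    {"tx": 0.14, "ty": -0.11, "tz": 0, "twist": 0, "fingers": 1.0},
    {"tx": 0.14, "ty": -0.11, "tz": 0, "twist": 0, "fingers": 1.0},
    {"tx": 0.14, "ty": -0.11, "tz": 0, "twist": 0, "fingers": 1.0},
    {"tx": 0, "ty": 0, "tz": 0, "twist": 0, "fingers": 1.0}
  ]
}}

```text
clock: 1.75
eef_pos: [458.0, -111.1, 251.5]
tool_rot: [-3.141, -0.002, 0.496]
force: [0.2, -0.5, -0.5]
width: 85.6
gripper_force: 0.0
```

Request:
{"method": "carry_out", "body": {
  "moves": [
    {"tx": 0.139, "ty": -0.106, "tz": 0, "twist": 0.0, "fingers": 1.0},
    {"tx": 0.139, "ty": -0.106, "tz": 0, "twist": 0.0, "fingers": 1.0},
    {"tx": 0.139, "ty": -0.107, "tz": 0, "twist": 0.0, "fingers": 1.0},
    {"tx": 0.139, "ty": -0.107, "tz": 0, "twist": 0.002, "fingers": 1.0},
    {"tx": 0, "ty": 0, "tz": 0.12, "twist": 0, "fingers": 1.0},
    {"tx": 0, "ty": 0, "tz": 0.12, "twist": 0, "fingers": 1.0},
    {"tx": 0, "ty": 0, "tz": 0, "twist": 0, "fingers": 1.0},
    {"tx": 0, "ty": 0, "tz": 0, "twist": 0, "fingers": 1.0}
  ]
}}

```text
clock: 2.75
eef_pos: [544.4, 74.5, 180.3]
tool_rot: [3.141, -0.001, 0.48]
force: [-0.0, -1.1, 0.7]
width: 85.3
gripper_force: 0.0
```

```bash
python3 - <<'E'
from h import *
a=snap('top');b=snap('side');st()
c=np.hstack([cv2.resize(a['color'][150:270,130:250],None,fx=3.3,fy=3.3,interpolation=2),cv2.resize(b['color'][100:220,150:270],None,fx=3.3,fy=3.3,interpolation=2)])
cv2.imwrite('pics/c4.png',c)
E
```

```text
{'clock': 2.85, 'qpos': [-0.135, 0.564, -0.079, 1.865, 0.065, 0.713, -1.341], 'eef_pos': [544.822, 74.881, 180.942], 'tool_rot': [3.141, -0.003, 0.481], 'force': [-0.872, -0.738, 0.599], 'width': 85.448, 'gripper_force': 0.0}
```

View pics/c4.png

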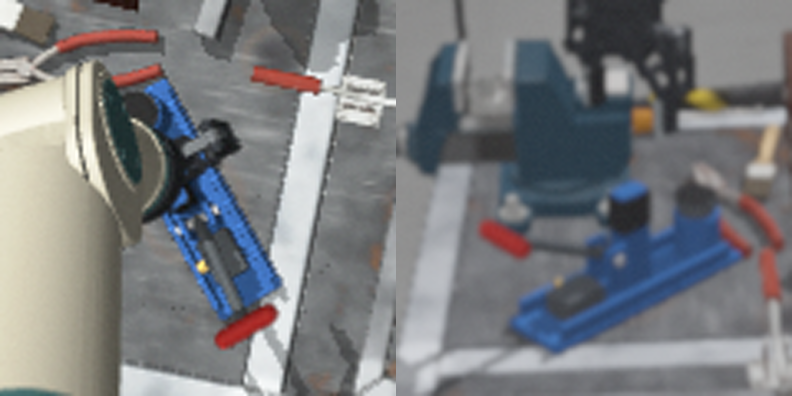

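The gripper sits over the rib, clear of the vise. I'll make a small correction, descend and grip.

Request:
{"method": "carry_out", "body": {
  "moves": [
    {"tx": 0.005, "ty": -0.019, "tz": 0.1, "twist": 0, "fingers": 1.0},
    {"tx": 0, "ty": 0, "tz": 0.12, "twist": 0, "fingers": 1.0},
    {"tx": 0, "ty": 0, "tz": 0.115, "twist": 0, "fingers": 1.0},
    {"tx": 0, "ty": 0, "tz": 0, "twist": 0, "fingers": 1.0},
    {"tx": 0, "ty": 0, "tz": 0, "twist": 0, "fingers": 0.0},
    {"tx": 0, "ty": 0, "tz": 0, "twist": 0, "fingers": 0.0},
    {"tx": 0, "ty": 0, "tz": 0, "twist": 0, "fingers": 0.0},
    {"tx": 0, "ty": 0, "tz": 0, "twist": 0, "fingers": 0.0},
    {"tx": 0, "ty": 0, "tz": 0, "twist": 0, "fingers": 0.0},
    {"tx": 0, "ty": 0, "tz": 0, "twist": 0, "fingers": 0.0}
  ]
}}

```text
clock: 4.1
eef_pos: [542.3, 81.9, 79.5]
tool_rot: [-3.141, -0.001, 0.482]
force: [-2.7, 2.2, 6.2]
width: 23.4
gripper_force: 62.2
```

Request:
{"method": "carry_out", "body": {
  "moves": [
    {"tx": 0, "ty": 0, "tz": -0.06, "twist": 0, "fingers": 0.0},
    {"tx": 0, "ty": 0, "tz": -0.12, "twist": 0, "fingers": 0.0},
    {"tx": 0, "ty": 0, "tz": -0.18, "twist": 0, "fingers": 0.0},
    {"tx": 0, "ty": 0, "tz": -0.18, "twist": 0, "fingers": 0.0},
    {"tx": -0.062, "ty": 0.118, "tz": 0, "twist": 0, "fingers": 0.0},
    {"tx": -0.062, "ty": 0.118, "tz": 0, "twist": 0, "fingers": 0.0},
    {"tx": -0.062, "ty": 0.118, "tz": 0, "twist": 0, "fingers": 0.0},
    {"tx": 0, "ty": 0, "tz": 0, "twist": 0.038, "fingers": 0.0},
    {"tx": 0, "ty": 0, "tz": 0, "twist": 0.038, "fingers": 0.0},
    {"tx": 0, "ty": 0, "tz": 0, "twist": 0.038, "fingers": 0.0},
    {"tx": 0, "ty": 0, "tz": 0, "twist": 0.039, "fingers": 0.0},
    {"tx": 0, "ty": 0, "tz": 0, "twist": 0, "fingers": 0.0}
  ]
}}

```text
clock: 5.6
eef_pos: [540.8, -39.3, 239.5]
tool_rot: [3.141, 0.003, 0.002]
force: [0.5, 0.7, -8.5]
width: 23.5
gripper_force: 61.1
```

Request:
{"method": "carry_out", "body": {
  "moves": [
    {"tx": -0.03, "ty": 0.1, "tz": 0, "twist": 0, "fingers": 0.0},
    {"tx": -0.03, "ty": 0.16, "tz": 0, "twist": 0, "fingers": 0.0},
    {"tx": -0.03, "ty": 0.16, "tz": 0, "twist": 0, "fingers": 0.0},
    {"tx": -0.03, "ty": 0.16, "tz": 0, "twist": 0, "fingers": 0.0},
    {"tx": -0.03, "ty": 0.16, "tz": 0, "twist": 0, "fingers": 0.0},
    {"tx": -0.03, "ty": 0.13, "tz": 0, "twist": 0, "fingers": 0.0},
    {"tx": 0, "ty": 0.09, "tz": 0, "twist": 0, "fingers": 0.0},
    {"tx": 0, "ty": 0, "tz": 0, "twist": 0, "fingers": 0.0},
    {"tx": 0, "ty": 0, "tz": 0, "twist": 0, "fingers": 0.0}
  ]
}}

```text
clock: 6.72
eef_pos: [487.8, -325.9, 239.9]
tool_rot: [-3.139, 0.002, 0.002]
force: [-0.7, 0.4, -7.5]
width: 23.7
gripper_force: 61.7
```

```bash
python3 - <<'E'
from h import *
a=snap('top');b=snap('side');st()
c=np.hstack([cv2.resize(a['color'][130:310,230:400],None,fx=2.3,fy=2.3,interpolation=2),cv2.resize(b['color'][180:360,150:320],None,fx=2.3,fy=2.3,interpolation=2)])
cv2.imwrite('pics/c5.png',c)
E
```

```text
{'clock': 6.825, 'qpos': [0.498, 0.54, 0.066, 1.702, -0.044, 0.903, -0.985], 'eef_pos': [488.414, -325.381, 240.331], 'tool_rot': [-3.14, 0.001, 0.003], 'force': [-0.403, 0.746, -8.147], 'width': 23.703, 'gripper_force': 61.661}
```

View pics/c5.png

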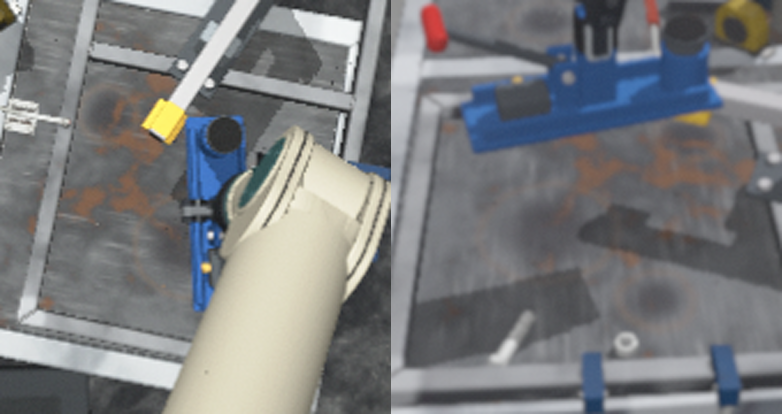

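The jack hangs level. Its saddle is at full-image top (327,187.8) and side (278.3,195.2), clear of the arm to the right, with the nut and bolt well away.

```bash
python3 - <<'E'
from h import *
a=snap('top');b=snap('side');s=st();t=np.array(s['eef_pos'])
p=[[327,187.8]];q=[[278.3,195.2]]
z=t[2]-80+75
A=onz(a,p,z)[0];B=onz(b,q,z)[0];print(A-t,B-t)
o1,v1=ray(a,p);o2,v2=ray(b,q)
M=np.c_[v1[0],-v2[0]];l=np.linalg.lstsq(M,o2-o1,rcond=None)[0];print(o1+l[0]*v1[0],o2+l[1]*v2[0])
E
```

```text
{'clock': 6.925, 'qpos': [0.498, 0.539, 0.066, 1.701, -0.044, 0.903, -0.986], 'eef_pos': [488.541, -325.804, 240.685], 'tool_rot': [-3.141, 0.0, 0.003], 'force': [0.709, -0.387, -7.46], 'width': 23.192, 'gripper_force': 61.657}
[88.50450592  2.28147616 -5.        ] [ 82.16707286 -13.3940351   -5.        ]
[ 577.96653512 -325.29231662  225.82093681] [ 576.24982468 -324.80532169  225.57317841]
```

Request:
{"method": "carry_out", "body": {
  "moves": [
    {"tx": 0, "ty": 0.01, "tz": 0.1, "twist": 0, "fingers": 0.0},
    {"tx": 0, "ty": 0, "tz": 0.14, "twist": 0, "fingers": 0.0},
    {"tx": 0, "ty": 0, "tz": 0.14, "twist": 0, "fingers": 0.0},
    {"tx": 0, "ty": 0, "tz": 0.1, "twist": 0, "fingers": 0.0},
    {"tx": 0, "ty": 0, "tz": 0.03, "twist": 0, "fingers": 0.0},
    {"tx": 0, "ty": 0, "tz": 0, "twist": 0, "fingers": 0.0},
    {"tx": 0, "ty": 0, "tz": 0, "twist": 0, "fingers": 0.0}
  ]
}}

```text
clock: 7.8
eef_pos: [489.1, -330.0, 88.5]
tool_rot: [3.141, -0.001, 0.002]
force: [2.2, -0.4, -2.8]
width: 23.6
gripper_force: 62.4
```

```bash
python3 - <<'E'
from h import *
a=snap('top');b=snap('side');st()
c=np.hstack([cv2.resize(a['color'][150:290,260:360],None,fx=3.5,fy=3.5,interpolation=2),cv2.resize(b['color'][200:340,180:305],None,fx=3.5,fy=3.5,interpolation=2)])
cv2.imwrite('pics/c6.png',c);print(c.shape)
E
```

```text
{'clock': 7.9, 'qpos': [0.517, 0.747, 0.047, 1.817, -0.058, 0.578, -0.97], 'eef_pos': [489.085, -330.058, 88.469], 'tool_rot': [3.141, -0.002, 0.001], 'force': [2.532, 0.797, -1.467], 'width': 23.287, 'gripper_force': 62.434}
(490, 788, 3)
```

View pics/c6.png

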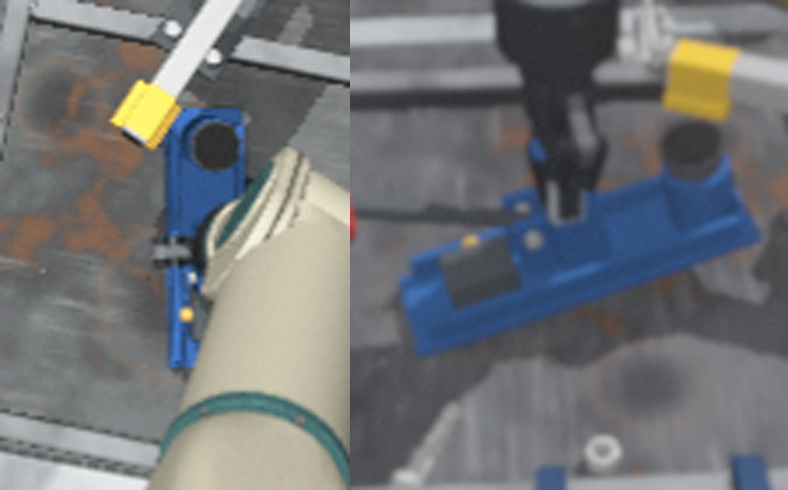

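In the side crop the base's lower near corners are at (425,355) and (758,243). In the top crop the saddle is at (214,146). I'll check for tilt.

```bash
python3 - <<'E'
from h import *
a=snap('top');b=snap('side')
s=lambda x,y:[180+(x-350)/3.5,200+y/3.5]; t=lambda x,y:[260+x/3.5,150+y/3.5]
print('meas',s(425,355),s(758,243))
for z in(0,10): print(z,proj(b,[[368,-365,z],[603,-365,z]]).round(1).tolist(),onz(b,[s(425,355),s(758,243)],z).round(1).tolist())
p,q=[t(214,146)],[s(691,142)]
for p,q in((p,q),([t(242,108)],[s(728,160)])):
  o1,v1=ray(a,p);o2,v2=ray(b,q);l=np.linalg.lstsq(np.c_[v1[0],-v2[0]],o2-o1,rcond=None)[0];print((o1+l[0]*v1[0]).round(1),(o2+l[1]*v2[0]).round(1))
print('saddle at 65..80',[onz(a,p0,z)[0].round(1).tolist() for p0,z in(([t(214,146)],70),([t(214,146)],75))])
E
```

```text
meas [201.42857142857142, 301.42857142857144] [296.57142857142856, 269.42857142857144]
0 [[192.0, 304.5], [291.2, 282.8]] [[390.0, -362.0, 0.0], [631.9, -326.4, 0.0]]
10 [[191.6, 301.4], [291.4, 279.7]] [[388.8, -371.3, 10.0], [627.3, -336.2, 10.0]]
[ 578.1 -329.   105.5] [ 577.5 -328.9  105.4]
[ 609.7 -354.1  105.5] [ 595.  -350.1  103.1]
saddle at 65..80 [[581.1, -334.9, 70.0], [580.7, -334.0, 75.0]]
```

```bash
python3 - <<'E'
from h import *
a=snap('top');b=snap('side')
s=lambda x,y:[180+(x-350)/3.5,200+y/3.5]; t=lambda x,y:[260+x/3.5,150+y/3.5]
for n,p,q in(('FR top',t(242,108),s(757,235)),('FL top',t(168,110),s(728,160)),('RL top',t(170,367),s(402,285)),('knob',t(187,313),s(470,242))):
  o1,v1=ray(a,[p]);o2,v2=ray(b,[q]);l=np.linalg.lstsq(np.c_[v1[0],-v2[0]],o2-o1,rcond=None)[0];print(n,(o1+l[0]*v1[0]).round(1),(o2+l[1]*v2[0]).round(1))
for z in(75,83,105): print(z,proj(a,[[574,-330,z]])-0,proj(b,[[574,-330,z]]),t(214,146),s(691,142))
E
```

```text
FR top [ 616.2 -365.1   46.7] [ 613.1 -364.2   46.1]
FL top [ 615.3 -297.9   56. ] [ 617.1 -298.4   56.2]
RL top [ 386.3 -297.8    2.1] [ 387.3 -297.9    2. ]
knob [ 436.1 -309.9   39.2] [ 433.2 -309.4   39.3]
75 [[319.9030582  193.94593984]] [[275.69016582 251.44855891]] [321.14285714285717, 191.71428571428572] [277.42857142857144, 240.57142857142856]
83 [[320.32003944 193.72624873]] [[275.81025966 248.78020554]] [321.14285714285717, 191.71428571428572] [277.42857142857144, 240.57142857142856]
105 [[321.49622967 193.1065278 ]] [[276.14560484 241.31045617]] [321.14285714285717, 191.71428571428572] [277.42857142857144, 240.57142857142856]
```

The jack's base is tilted nose-up by about 11°, because its front corner brushed the arm while going down. It is already below the pad level. I'll lower the rest of the way so the bench levels it.

Request:
{"method": "carry_out", "body": {
  "moves": [
    {"tx": 0, "ty": 0, "tz": 0.01, "twist": 0, "fingers": 0.0},
    {"tx": 0, "ty": 0, "tz": 0.01, "twist": 0, "fingers": 0.0},
    {"tx": 0, "ty": 0, "tz": 0.007, "twist": 0, "fingers": 0.0},
    {"tx": 0, "ty": 0, "tz": 0, "twist": 0, "fingers": 0.0}
  ]
}}

```text
clock: 8.6
eef_pos: [489.0, -330.3, 80.0]
tool_rot: [3.141, -0.001, 0.001]
force: [5.0, -0.2, 1.9]
width: 23.4
gripper_force: 63.1
```

```bash
python3 - <<'E'
from h import *
a=snap('top');b=snap('side');st()
c=np.hstack([cv2.resize(a['color'][150:290,260:360],None,fx=3.5,fy=3.5,interpolation=2),cv2.resize(b['color'][200:340,180:305],None,fx=3.5,fy=3.5,interpolation=2)])
cv2.imwrite('pics/c7.png',c)
for n,z in(('pad-arm yellow',0),):
    h=cv2.cvtColor(a['color'],cv2.COLOR_BGR2HSV);m=cv2.inRange(h,(20,150,120),(32,255,255));m[:,:280]=0;m[:160]=0;m[210:]=0
    ys,xs=np.nonzero(m);print(xs.mean(),ys.mean(),len(xs))
E
```

```text
{'clock': 8.7, 'qpos': [0.518, 0.76, 0.045, 1.82, -0.059, 0.562, -0.969], 'eef_pos': [488.998, -330.302, 80.067], 'tool_rot': [3.141, -0.001, 0.001], 'force': [5.453, -0.842, 1.947], 'width': 23.414, 'gripper_force': 63.076}
302.7536231884058 183.63768115942028 69
```

View pics/c7.png

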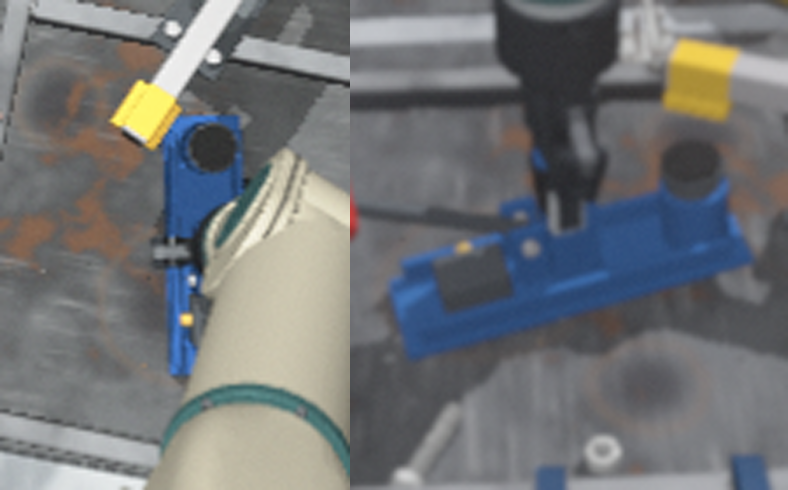

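Request:
{"method": "carry_out", "body": {
  "moves": [
    {"tx": 0, "ty": 0, "tz": 0.01, "twist": 0, "fingers": 0.0},
    {"tx": 0, "ty": 0, "tz": 0.01, "twist": 0, "fingers": 0.0},
    {"tx": 0, "ty": 0, "tz": 0, "twist": 0, "fingers": 0.0}
  ]
}}

```text
clock: 9.07
eef_pos: [487.6, -329.9, 73.2]
tool_rot: [-3.141, 0.001, 0.001]
force: [3.8, -0.1, -0.5]
width: 23.4
gripper_force: 62.8
```

```bash
cat > tilt.py <<'E'
from h import *
def edge(b):
    # lower near edge of the jack base in the side view: lowest blue pixel per column, line fit, height of ends
    h=cv2.cvtColor(b['color'],cv2.COLOR_BGR2HSV);m=cv2.inRange(h,(100,110,40),(125,255,255));m[325:]=0;m[:225]=0;m[:,320:]=0
    n,l,s,_=cv2.connectedComponentsWithStats(m);m=(l==1+s[1:,4].argmax())
    xs=np.nonzero(m.any(0))[0];ys=np.array([np.nonzero(m[:,x])[0].max() for x in xs]);print('cols',xs.min(),xs.max())
    k=(xs>xs.min()+8)&(xs<xs.max()-4);f=np.polyfit(xs[k],ys[k],1);return f
if __name__=='__main__':
    b=snap('side');s=st();t=s['eef_pos'];f=edge(b);print('slope',f[0])
    for tilt in(0,20,40):
        p=proj(b,[[t[0]-121,t[1]-35,0],[t[0]+114,t[1]-35,tilt]]);print(tilt,(p[1,1]-p[0,1])/(p[1,0]-p[0,0]),p.round(1).tolist())
    print(np.polyval(f,[p[0,0],p[1,0]]))
E
python3 tilt.py
```

```text
{'clock': 9.125, 'qpos': [0.519, 0.77, 0.045, 1.824, -0.059, 0.551, -0.969], 'eef_pos': [487.574, -329.934, 73.267], 'tool_rot': [-3.141, 0.001, 0.001], 'force': [3.483, -0.711, -1.879], 'width': 23.091, 'gripper_force': 62.762}
cols 189 291
slope -0.23901940755873421
0 -0.21875506972598546 [[191.3, 304.6], [290.6, 282.9]]
20 -0.2796996388796838 [[191.3, 304.6], [291.1, 276.7]]
40 -0.34152442454818793 [[191.3, 304.6], [291.6, 270.4]]
[303.22786925 279.26605626]
```

Request:
{"method": "carry_out", "body": {
  "moves": [
    {"tx": 0, "ty": 0, "tz": 0.01, "twist": 0, "fingers": 0.0},
    {"tx": 0, "ty": 0, "tz": 0.005, "twist": 0, "fingers": 0.0},
    {"tx": 0, "ty": 0, "tz": 0, "twist": 0, "fingers": 0.0}
  ]
}}

```text
clock: 9.5
eef_pos: [488.3, -329.9, 69.7]
tool_rot: [-3.141, -0.0, 0.001]
force: [3.1, 1.0, 5.8]
width: 23.6
gripper_force: 63.5
```

```bash
python3 tilt.py
```

```text
{'clock': 9.55, 'qpos': [0.519, 0.776, 0.044, 1.825, -0.06, 0.543, -0.968], 'eef_pos': [488.264, -329.944, 69.697], 'tool_rot': [-3.141, -0.0, 0.001], 'force': [3.602, 0.889, 6.325], 'width': 23.512, 'gripper_force': 63.502}
cols 188 290
slope -0.21731358529111353
0 -0.2187882364354496 [[191.6, 304.5], [290.9, 282.8]]
20 -0.2797400334481767 [[191.6, 304.5], [291.4, 276.6]]
40 -0.34156777443850056 [[191.6, 304.5], [291.8, 270.3]]
[303.07930257 281.29911529]
```

The jack is flat on the bench. Now I'll regrip a little higher and measure the saddle.

Request:
{"method": "carry_out", "body": {
  "moves": [
    {"tx": 0, "ty": 0, "tz": 0, "twist": 0, "fingers": 1.0},
    {"tx": 0, "ty": 0, "tz": 0, "twist": 0, "fingers": 1.0},
    {"tx": 0, "ty": 0, "tz": 0, "twist": 0, "fingers": 1.0},
    {"tx": 0.01, "ty": 0, "tz": -0.02, "twist": 0, "fingers": 1.0},
    {"tx": 0, "ty": 0, "tz": 0, "twist": 0, "fingers": 1.0}
  ]
}}

```text
clock: 10.18
eef_pos: [492.1, -330.2, 75.8]
tool_rot: [3.141, -0.001, 0.001]
force: [-0.5, -0.1, 0.7]
width: 85.4
gripper_force: 0.0
```

```bash
cat > sad.py <<'E'
from h import *
def saddle(x0=305,x1=340,y0=175,y1=210,z=75,a=None):
    a=a or snap('top');c=a['color'][y0:y1,x0:x1].astype(int)
    m=((c.max(2)<75)&(c.max(2)-c.min(2)<28)).astype(np.uint8);m=cv2.morphologyEx(m,cv2.MORPH_OPEN,np.ones((3,3),np.uint8))
    n,l,s,ce=cv2.connectedComponentsWithStats(m);print(s[1:].tolist(),ce[1:].tolist())
    return a,[(onz(a,[ce[i]+[x0,y0]],z)[0].round(1),s[i,4]) for i in range(1,n) if s[i,4]>60]
if __name__=='__main__':
    a,r=saddle();print(r);s=st()
    cv2.imwrite('pics/c8.png',cv2.resize(a['color'][150:290,260:360],None,fx=4,fy=4,interpolation=2))
    h=cv2.cvtColor(a['color'],cv2.COLOR_BGR2HSV);m=cv2.inRange(h,(100,110,40),(125,255,255))[176:280,295:340]
    xs=[(y+176,295+np.nonzero(m[y])[0].min()) for y in range(6,70) if m[y].any()];f=np.polyfit(*zip(*xs),1)
    e=onz(a,[[np.polyval(f,y),y] for y in(185,240)],10);print('left edge',e.round(1),np.degrees(np.arctan2(*(e[0]-e[1])[1::-1])))
E
python3 sad.py
```

```text
[[8, 12, 13, 13, 138]] [[14.27536231884058, 17.81159420289855]]
[(array([ 577.5, -328.2,   75. ]), np.int32(138))]
{'clock': 10.225, 'qpos': [0.515, 0.769, 0.045, 1.815, -0.06, 0.558, -0.971], 'eef_pos': [491.734, -330.123, 75.611], 'tool_rot': [3.141, -0.001, 0.001], 'force': [0.285, -0.01, -0.067], 'width': 85.44, 'gripper_force': 0.0}
left edge [[ 609.1 -298.5   10. ]
 [ 433.8 -295.3   10. ]] -1.0557608241513214
```

View pics/c8.png

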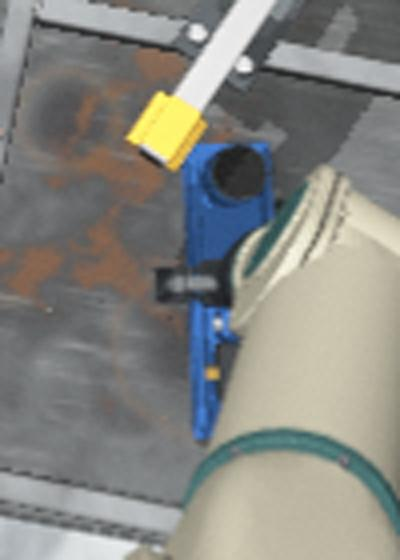

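The top crop shows the gripper at the rib and the saddle disc at (237,172), which is world (577.5,-328). Yaw is about -1°. I'll regrip and slide the jack under the pad flat on the bench.

Request:
{"method": "carry_out", "body": {
  "moves": [
    {"tx": 0, "ty": 0, "tz": 0, "twist": 0, "fingers": 0.0},
    {"tx": 0, "ty": 0, "tz": 0, "twist": 0, "fingers": 0.0},
    {"tx": 0, "ty": 0, "tz": 0, "twist": 0, "fingers": 0.0},
    {"tx": 0, "ty": 0, "tz": 0, "twist": 0, "fingers": 0.0},
    {"tx": 0, "ty": 0, "tz": 0, "twist": 0, "fingers": 0.0},
    {"tx": 0.02, "ty": -0.037, "tz": 0, "twist": 0, "fingers": 0.0},
    {"tx": 0.02, "ty": -0.037, "tz": 0, "twist": 0, "fingers": 0.0},
    {"tx": 0.02, "ty": -0.037, "tz": 0, "twist": 0, "fingers": 0.0},
    {"tx": 0.02, "ty": -0.037, "tz": 0, "twist": 0, "fingers": 0.0},
    {"tx": 0.02, "ty": -0.038, "tz": 0, "twist": 0, "fingers": 0.0},
    {"tx": 0, "ty": 0, "tz": 0, "twist": 0, "fingers": 0.0},
    {"tx": 0, "ty": 0, "tz": 0, "twist": 0, "fingers": 0.0}
  ]
}}

```text
clock: 11.72
eef_pos: [522.9, -271.4, 75.4]
tool_rot: [-3.139, -0.002, 0.003]
force: [2.8, 4.9, 3.4]
width: 23.1
gripper_force: 60.7
```

```bash
python3 - <<'E'
from h import *
import tilt
a=snap('top','p9.png');b=snap('side','p10.png');s=st();t=s['eef_pos']
f=tilt.edge(b);p=proj(b,[[t[0]-121,t[1]-35,0],[t[0]+114,t[1]-35,0]]);print('slope',f[0],'level',(p[1,1]-p[0,1])/(p[1,0]-p[0,0]))
h=cv2.cvtColor(a['color'],cv2.COLOR_BGR2HSV);m=cv2.inRange(h,(100,110,40),(125,255,255))[170:290,270:335]
for y in range(0,120,8):
    q=np.nonzero(m[y])[0]
    if len(q): print(y+170,q.min()+270,q.max()+270, end=' | ')
# expected left/right/front edges for rib at TCP
x,y=t[:2]
print(proj(a,[[x+114,y+35,10],[x+114,y-35,10],[x-50,y+35,10],[x-121,y+35,10]]).round(1).tolist())
m=cv2.inRange(h,(20,150,120),(32,255,255));m[:,:280]=0;m[:160]=0;m[205:]=0
ys,xs=np.nonzero(m);print('yellow',xs.mean(),ys.mean(),len(xs))
E
```

```text
{'clock': 11.825, 'qpos': [0.399, 0.767, 0.056, 1.823, -0.08, 0.553, -1.062], 'eef_pos': [522.707, -271.746, 75.366], 'tool_rot': [-3.139, -0.002, 0.003], 'force': [2.534, 3.515, 2.948], 'width': 23.089, 'gripper_force': 60.542}
cols 197 294
slope -0.2139009820795785 level -0.2090238559516836
178 287 294 | 186 288 292 | 194 288 300 | 202 288 294 | 218 289 290 | 226 289 290 | [[286.9, 177.0], [308.7, 176.4], [288.7, 228.3], [289.5, 250.7]]
yellow 298.9714285714286 180.28571428571428 35
```

Jack is level with yaw 0, and its saddle is at about (608,-271.5), under the pad. Releasing and rising.

Request:
{"method": "carry_out", "body": {
  "moves": [
    {"tx": 0, "ty": 0, "tz": 0, "twist": 0, "fingers": 1.0},
    {"tx": 0, "ty": 0, "tz": 0, "twist": 0, "fingers": 1.0},
    {"tx": 0, "ty": 0, "tz": 0, "twist": 0, "fingers": 1.0},
    {"tx": 0, "ty": 0, "tz": 0, "twist": 0, "fingers": 1.0},
    {"tx": 0, "ty": 0, "tz": -0.08, "twist": 0, "fingers": 1.0},
    {"tx": 0, "ty": 0, "tz": -0.16, "twist": 0, "fingers": 1.0},
    {"tx": 0, "ty": 0, "tz": -0.16, "twist": 0, "fingers": 0.0},
    {"tx": 0, "ty": 0, "tz": 0, "twist": 0, "fingers": 0.0},
    {"tx": 0, "ty": 0, "tz": 0, "twist": 0, "fingers": 0.0},
    {"tx": 0, "ty": 0, "tz": 0, "twist": 0, "fingers": 0.0}
  ]
}}

```text
clock: 13.08
eef_pos: [520.3, -273.7, 193.8]
tool_rot: [-3.14, 0.003, 0.001]
force: [-0.6, 0.0, 0.6]
width: 12.1
gripper_force: 0.0
```

```bash
cat > chk.py <<'E'
from h import *
a=snap('top');b=snap('side');s=st()
tri=lambda p,q:(lambda o1,v1,o2,v2:(lambda l:((o1+l[0]*v1[0]).round(1),(o2+l[1]*v2[0]).round(1)))(np.linalg.lstsq(np.c_[v1[0],-v2[0]],o2-o1,rcond=None)[0]))(*ray(a,[p]),*ray(b,[q]))
R={}
for n,d,box in(('top',a,(200,290,240,360)),('side',b,(200,320,130,260))):
    h=cv2.cvtColor(d['color'],cv2.COLOR_BGR2HSV);m=cv2.inRange(h,(0,170,90),(7,255,255))|cv2.inRange(h,(174,170,90),(180,255,255))
    k=np.zeros_like(m);k[box[0]:box[1],box[2]:box[3]]=m[box[0]:box[1],box[2]:box[3]]
    nn,l,st_,ce=cv2.connectedComponentsWithStats(k)
    if nn>1:
        i=1+st_[1:,4].argmax();R[n]=ce[i];print(n,'red',st_[i].tolist(),ce[i].round(1),onz(d,[ce[i]],115)[0].round(1),onz(d,[ce[i]],55)[0].round(1))
    m=cv2.inRange(h,(20,120,90),(32,255,255))
    k=np.zeros_like(m);k[160:250,260:330]=m[160:250,260:330];ys,xs=np.nonzero(k)
    if len(xs): print(n,'yellow',len(xs),xs.mean().round(1),ys.mean().round(1))
if len(R)==2: print('bar tri',tri(R['top'],R['side']))
E
python3 chk.py; python3 sad.py | head -2; python3 - <<'E'
import sys;sys.path.insert(0,'.')
from h import *
import tilt
a=snap('top');b=snap('side');f=tilt.edge(b);print(f[0])
h=cv2.cvtColor(a['color'],cv2.COLOR_BGR2HSV);m=cv2.inRange(h,(100,110,40),(125,255,255))
for y in range(172,262,6):
    q=np.nonzero(m[y,275:325])[0]+275
    if len(q):print(y,q.min(),q.max(),end=' | ')
E
```

```text
{'clock': 13.175, 'qpos': [0.385, 0.598, 0.082, 1.746, -0.064, 0.803, -1.074], 'eef_pos': [520.546, -273.857, 193.941], 'tool_rot': [-3.141, 0.002, 0.001], 'force': [0.031, -0.341, -0.08], 'width': 0.094, 'gripper_force': 0.0}
top yellow 211 301.8 181.7
side red [183, 229, 8, 17, 70] [186.7 236.2] [ 382.9 -267.   115. ] [ 390.7 -191.5   55. ]
side yellow 621 290.4 207.9
[] []
[]
cols 197 294
-0.21292902703249944
178 287 294 | 184 288 290 | 190 288 307 | 196 288 302 | 202 288 298 | 214 290 296 | 220 289 292 | 226 289 294 | 232 290 291 | 238 290 290 |
```

```bash
python3 - <<'E'
from h import *
b=snap('side');c=b['color'].astype(int)
t=np.linspace(0,2*np.pi,60)
for n,z,ctr in(('top',75,(608,-272)),('low',60,(608,-272))):
    p=proj(b,np.c_[ctr[0]+22*np.cos(t),ctr[1]+22*np.sin(t),0*t+z]);print(n,p.min(0).round(1),p.max(0).round(1))
u=np.radians(-36);R=np.array([[np.cos(u),-np.sin(u)],[np.sin(u),np.cos(u)]])
P=np.array([[-22,-22],[22,-22],[22,22],[-22,22]])@R.T+[607.5,-272.5];print('pad bottom',proj(b,np.c_[P,[95]*4]).round(1).tolist())
for y in range(222,256,2):
    r=c[y,268:312];print(y,''.join('Y' if q[2]>q[0]+50 else 'B' if q[0]>q[2]+40 else '#' if q.max()<78 else '.' for q in r))
E
```

```text
top [271.9 228.1] [290.1 239.4]
low [271.7 232.9] [289.8 244.3]
pad bottom [[269.7, 230.8], [287.7, 234.6], [292.5, 223.9], [275.1, 220.3]]
222 ...YYYYYYYYYYYYYYYYYY.......................
224 #..YYYYYYYYYYYYYYYYY........................
226 #.YYYYYYYYYYYYYYYYYY........................
228 .YYYYYYYYYYYYYYYYYYYY.......................
230 ..YYYYYYYYYYYYYYYYYYY.......................
232 ......YYYYYYYYYYYYYY........................
234 .....#######..YYYYY.........................
236 ....################........................
238 ......#############.........................
240 ....B..##########...BB......................
242 ..BBBB....#######..BBB......................
244 BBBBBBBBBB......BBBBBB......................
246 BBBBBBBBBBBBBBBBBBBBB.......................
248 BBBBBBBBBBBBBBBBBBBBB.......................
250 BBBBBBBBBBBBBBBBBBBBB.......................
252 BBBBBBBBBBBBBBBBBBBBBBB.....................
254 BBBBBBBBBBBBBBBBBBBBBBBB....................
```

The saddle is centred under the pad to within about 2 mm. Next I'll move above the bar.

Request:
{"method": "carry_out", "body": {
  "moves": [
    {"tx": -0.115, "ty": -0.009, "tz": 0, "twist": 0, "fingers": 0.0},
    {"tx": -0.115, "ty": 0, "tz": 0, "twist": 0, "fingers": 0.0},
    {"tx": -0.115, "ty": 0, "tz": 0, "twist": 0, "fingers": 0.0},
    {"tx": -0.115, "ty": 0, "tz": 0, "twist": 0, "fingers": 0.0},
    {"tx": 0, "ty": 0, "tz": 0, "twist": 0, "fingers": 0.0},
    {"tx": 0, "ty": 0, "tz": 0.14, "twist": 0, "fingers": 0.0},
    {"tx": 0, "ty": 0, "tz": 0, "twist": 0, "fingers": 0.0}
  ]
}}

```text
clock: 14.25
eef_pos: [382.6, -270.5, 151.5]
tool_rot: [-3.139, 0.004, 0.001]
force: [-0.4, 0.4, -0.2]
width: 0.1
gripper_force: 0.0
```

```bash
python3 chk.py
```

```text
{'clock': 14.35, 'qpos': [0.51, 0.519, 0.066, 2.096, -0.065, 0.529, -0.946], 'eef_pos': [383.948, -271.671, 153.504], 'tool_rot': [-3.141, -0.0, 0.001], 'force': [-0.316, -0.944, 0.628], 'width': -0.176, 'gripper_force': 0.0}
top red [297, 256, 1, 1, 1] [297. 256.] [ 392.5 -249.9  115. ] [ 387.9 -255.7   55. ]
top yellow 216 301.6 182.9
side red [184, 231, 8, 15, 77] [187.4 238.1] [ 383.3 -274.4  115. ] [ 391.1 -199.6   55. ]
side yellow 623 290.3 207.9
bar tri (array([ 391.1, -251.8,   95.9]), array([ 385.7, -250.9,   96.2]))
```

Request:
{"method": "carry_out", "body": {
  "moves": [
    {"tx": 0, "ty": 0, "tz": 0.057, "twist": 0, "fingers": 0.0},
    {"tx": -0.011, "ty": 0, "tz": 0.023, "twist": 0, "fingers": 0.0},
    {"tx": -0.011, "ty": 0, "tz": 0.023, "twist": 0, "fingers": 0.0},
    {"tx": -0.008, "ty": 0, "tz": 0.024, "twist": 0, "fingers": 0.0},
    {"tx": -0.008, "ty": 0, "tz": 0.024, "twist": 0, "fingers": 0.0},
    {"tx": 0, "ty": 0, "tz": 0, "twist": 0, "fingers": 0.0}
  ]
}}

```text
clock: 15.1
eef_pos: [371.6, -272.2, 107.8]
tool_rot: [3.141, 0.0, -0.0]
force: [-0.5, -1.0, 7.6]
width: -0.1
gripper_force: 3.8
```

```bash
python3 chk.py
```

```text
{'clock': 15.2, 'qpos': [0.536, 0.595, 0.05, 2.154, -0.072, 0.394, -0.926], 'eef_pos': [371.672, -272.189, 108.066], 'tool_rot': [3.141, -0.0, 0.0], 'force': [-0.537, -1.822, 8.426], 'width': -0.142, 'gripper_force': 3.832}
top yellow 218 301.6 183.0
side red [182, 248, 6, 8, 40] [184.5 251.5] [ 369.5 -317.6  115. ] [ 376.  -247.1   55. ]
side yellow 619 290.5 207.5
```

Request:
{"method": "carry_out", "body": {
  "moves": [
    {"tx": -0.005, "ty": 0, "tz": 0.025, "twist": 0, "fingers": 0.0},
    {"tx": -0.005, "ty": 0, "tz": 0.025, "twist": 0, "fingers": 0.0},
    {"tx": -0.002, "ty": 0, "tz": 0.025, "twist": 0, "fingers": 0.0},
    {"tx": -0.002, "ty": 0, "tz": 0.028, "twist": 0, "fingers": 0.0},
    {"tx": 0, "ty": 0, "tz": 0, "twist": 0, "fingers": 0.0}
  ]
}}

```text
clock: 15.82
eef_pos: [365.1, -272.2, 76.6]
tool_rot: [-3.141, 0.004, -0.001]
force: [-4.6, -2.8, 9.8]
width: 0.1
gripper_force: 4.4
```

```bash
python3 chk.py
```

```text
{'clock': 15.925, 'qpos': [0.55, 0.655, 0.04, 2.181, -0.075, 0.31, -0.918], 'eef_pos': [365.148, -272.14, 76.918], 'tool_rot': [-3.141, 0.004, -0.001], 'force': [-4.948, -2.843, 8.141], 'width': 0.177, 'gripper_force': 4.413}
top red [295, 260, 1, 1, 1] [295. 260.] [ 381.2 -243.7  115. ] [ 375.9 -249.2   55. ]
top yellow 220 302.9 181.3
side red [181, 259, 6, 8, 41] [183.7 262.2] [ 362.2 -351.   115. ] [ 367.9 -283.8   55. ]
side yellow 623 290.9 202.8
bar tri (array([ 373.4, -251.8,   25.9]), array([ 370.7, -251.4,   26.1]))
```

Request:
{"method": "carry_out", "body": {
  "moves": [
    {"tx": 0, "ty": 0, "tz": 0.008, "twist": 0, "fingers": 0.0},
    {"tx": 0, "ty": 0, "tz": 0, "twist": 0, "fingers": 0.0},
    {"tx": 0, "ty": 0, "tz": 0, "twist": 0, "fingers": 0.0}
  ]
}}

```text
clock: 16.3
eef_pos: [365.0, -272.2, 74.8]
tool_rot: [-3.141, 0.004, -0.001]
force: [-5.5, -2.5, 10.1]
width: -0.1
gripper_force: 5.0
```

```bash
python3 chk.py; python3 - <<'E'
from h import *
b=snap('side');c=b['color'].astype(int);o=cv2.imread('pics/side0.png').astype(int)
for im in(o,c):
  for x in(274,278,282,286):
    q=np.nonzero((im[200:240,x,2]>im[200:240,x,0]+60))[0]+200;print(x,q.min(),q.max(),end=' | ')
  print()
print(proj(b,[[607.5,-272.5,130],[607.5,-272.5,155]]))
E
```

```text
{'clock': 16.4, 'qpos': [0.551, 0.659, 0.04, 2.183, -0.076, 0.304, -0.918], 'eef_pos': [364.954, -272.157, 74.741], 'tool_rot': [-3.141, 0.004, -0.001], 'force': [-4.704, -3.123, 9.728], 'width': 0.211, 'gripper_force': 4.999}
top red [294, 260, 2, 1, 2] [294.5 260. ] [ 381.2 -242.3  115. ] [ 376.  -247.7   55. ]
top yellow 221 303.0 181.1
side red [181, 259, 6, 9, 41] [183.9 262.8] [ 362.4 -352.8  115. ] [ 368.1 -285.8   55. ]
side yellow 624 290.8 202.7
bar tri (array([ 373.2, -250.5,   23. ]), array([ 371.1, -250.2,   23.2]))
274 211 231 | 278 212 232 | 282 212 233 | 286 213 233 | 
274 204 222 | 278 201 223 | 282 203 224 | 286 204 225 | 
[[281.83556741 215.42572167]
 [282.2854117  206.67477632]]
```

Request:
{"method": "carry_out", "body": {
  "moves": [
    {"tx": 0, "ty": 0, "tz": 0.008, "twist": 0, "fingers": 0.0},
    {"tx": 0, "ty": 0, "tz": 0.004, "twist": 0, "fingers": 0.0},
    {"tx": 0, "ty": 0, "tz": 0, "twist": 0, "fingers": 0.0},
    {"tx": 0, "ty": 0, "tz": 0, "twist": 0, "fingers": 0.0}
  ]
}}

```text
clock: 16.95
eef_pos: [364.9, -272.3, 73.0]
tool_rot: [3.141, 0.003, -0.002]
force: [-8.0, -0.8, 33.5]
width: 0.1
gripper_force: 17.2
```

Request:
{"method": "carry_out", "body": {
  "moves": [
    {"tx": 0, "ty": 0, "tz": -0.004, "twist": 0, "fingers": 0.0},
    {"tx": 0, "ty": 0, "tz": 0, "twist": 0, "fingers": 0.0},
    {"tx": 0, "ty": 0, "tz": 0, "twist": 0, "fingers": 0.0}
  ]
}}

```text
clock: 17.32
eef_pos: [364.9, -272.2, 73.6]
tool_rot: [3.142, 0.003, -0.002]
force: [-6.9, -1.2, 25.6]
width: 0.1
gripper_force: 13.1
```

```bash
python3 chk.py
```

```text
{'clock': 17.425, 'qpos': [0.551, 0.661, 0.039, 2.184, -0.076, 0.3, -0.918], 'eef_pos': [364.903, -272.208, 73.575], 'tool_rot': [-3.142, 0.003, -0.002], 'force': [-6.785, -1.006, 25.852], 'width': 0.133, 'gripper_force': 13.126}
top red [294, 260, 2, 1, 2] [294.5 260. ] [ 381.2 -242.3  115. ] [ 376.  -247.7   55. ]
top yellow 219 303.0 181.1
side red [181, 260, 6, 8, 40] [183.8 263.4] [ 362.  -354.7  115. ] [ 367.7 -287.8   55. ]
side yellow 627 290.9 202.5
bar tri (array([ 373. , -250.7,   21.2]), array([ 370.9, -250.4,   21.4]))
```

The handle is held at its stop with a steady 26 N and the arm is about 25 mm up. Handing in.

```bash
python3 -c "
from cell import job
print(job.finish_job())"
```

```text
the job is handed in; nothing more can be done
None
```

The jack stands flat in the front bay with its saddle about 2 mm off the pad's centre. I'm holding the handle at its stop with about 26 N, and the jack alone has raised the arm about 25 mm. On the way down the jack's base front corner appears to have brushed the arm and tilted the jack, which I levelled on the bench and slid under the pad. The job is handed in, but no verdict came back.

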